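# Put the bobbin away and bolt the chest

## Robot

A 6-joint arm with a two-finger parallel gripper is mounted at the origin on the work surface. World frame = base frame: x ahead of the robot, y to its left, z up, the work surface at z = 0. Lengths are in m, angles in rad, forces in N, time in s.
With the tool pointing down it reaches from about 0.325 to 0.85 m from the base axis. Payload 15.5 kg.
Tool frame: the origin (TCP) lies at the very end of the fingers, on their centre line; the grasp point (between the pads) lies 19 mm behind it; z points along the fingers, y is the line along which they close (so a half turn about z gives the same grasp; the last joint's range is limited). The gripper opens to 91 mm and grips with 3 to 60 N. Pads are 32 mm wide; open, the fingers measure 118 mm over their backs; the gripper's body (76 mm by 178 mm) begins 60 mm behind the grasp point.
Start: joints at [-1.278, 0.494, 1.345, -0, 1.302, -0.096], TCP at [0.237, -0.578, 0.214] pointing down, gripper open.
Joint ranges: [-2.91, 2.91], [-0.82, 2.16], [0.22, 2.67], [-1.22, 4.37], [0.12, 2.79], [-3.08, 3.08]. Speed limits (rad/s): [1.89, 1.89, 2.57, 3.01, 3.01, 3.01].

## Interface

Orientations are given as a rotation vector (axis times angle).
In Python, from workcell import sense, capture, get_calibration, close_job gives the robot as it stands.
- The arm moves only by the tool play_rows, never from a script. Its argument "plan" is a list of rows, each a list of 5 numbers: the finger opening in cm, from 0 to 9.12, then the shift along the tool's x, y, z in cm, then the turn about the tool's z in degrees. In form: [[fingers, dx, dy, dz, yaw], ...]. A call has exactly 8 rows; each row shifts and turns the commanded pose from where the row before left it, along the tool's axes as they then stand; what a row does not reach is not made up. A row lasts 1/8 s, in which the tool goes at most 62.5 mm and 10.7 degrees, less where a joint would pass 70% of its speed; a pose out of reach is approached as far as the arm can. A call is refused whole if a number of a shift passes 6.25 or a number of a turn 10.7, either way. A call with a gripper value outside its range is refused whole. The fingers move at their own pace and stop on an object; "newtons" is the grip in N (left out, the last holds). Time passes only in rows, so rows that do not move let the fingers close, or fill a call up. It gives the time, the measured TCP pose, the force, the opening and the grip force at its end, in the units of the state.
- sense(): the state, without advancing time (a new reading comes with each control period).
- capture(name): name is "side" or "top"; returns the picture (400x640x3 uint8, blue, green, red); there is no depth.
- get_calibration(name): a dict with "camera_matrix" (3x3 intrinsics, pixels), "T" (4x4, takes a point from camera to world coordinates). Camera axes: x right, y down, z forward; pixel columns grow to the right and rows downward; lengths in m; the calibration is good to about 2 mm. A picture is of the moment at which its call begins. get_calibration takes no time and is no camera call.
- close_job(): hands the job in; it is judged then, once.
The state is a dict: "time": time; "joint_pos": joint angles; "joint_vel": joint speeds; "joint_efforts": joint torques, N m; "eef_pos": TCP position; "ee_rot": TCP orientation; "contact_force": force on the tool from outside, world axes, zero at the start; "moment": the same for the moment, N m; "grip_width": finger opening in m; "grasp_force": force on a finger pad.
Only numpy, scipy, OpenCV 4.12 (cv2) and the standard library are available. Lean on these libraries where they do the work, as an engineer would, in place of code of your own. Each camera call takes 0.05 s, during which the arm holds its last target. There are 200 camera calls.

## Task

Slide the tall bobbin up off its post and stand it upright on the floor of the open chest, then swing the lid fully shut, and then push the barrel bolt on the chest's top fully home through its keeper on the lid. Leave the squat bobbin on its post and do not disturb the jar, the hammer or the mug.

Things in the scene. Friction and masses are not known exactly. Their poses are not given: they have to be found in the camera images.
- chest: Wooden chest fixed to the bench, 340 (x) x 200 (y) mm, 112 high with lid shut. Origin: centre of its underside; z up; x runs from the fixed deck end (nearest the robot) to the lidded end. Deck: fixed top board, x -170 to -41, top at z 112. Compartment: x -30 to 160, y -90 to 90, floor z 10, wall tops z 100 mm, walls 10 thick, open above when the lid is open.
- compartment (a point): Centre of the compartment's inner floor, at chest x 65, y 0, z 10 mm.
- lid (a joint): Angle of the lid, rad: 0 shut, flush with the deck; 1.57 upright; stop at 1.8. Starts at 1.5 to 1.75. The stiff hinge keeps it wherever it is left; about 0.5 N m turns it. Board 208 (chest x) x 200 x 12 mm, 0.35 kg, hinged along the chest's +y side; its free edge swings over toward chest -y as it shuts.
- lid_hinge (a point): Middle of the lid's hinge line: chest x 65, y 100, z 100 mm. The hinge line runs along chest x. The board's inner face contains this line.
- lid_edge (a point): Middle of the lid's free edge on its outer face: 200 mm from the hinge line and 12 mm out from the inner face. Outer face is the top when shut, and faces chest +y when the lid stands upright.
- keeper (a point): Centre of the hole of the steel keeper staple on the lid's outer face (30 mm wide, 16 mm along chest x, standing 24 mm off the face): at chest x -16 mm, 150 mm from the hinge line, 12 mm off the outer face. With the lid shut it lines up with the bolt.
- bolt (a joint): Travel of the steel barrel bolt along chest +x, m: 0 drawn back, 0.055 at its stop, fully home through the keeper. Starts at 0 to 0.012; stays where left; takes about 3 N. Rod 14 mm thick, 98 long, on the deck at chest y -50, its axis 12 mm above the deck, in a steel channel (116 x 28 mm) whose top is at most 24 mm above the deck.
- bolt_knob (a point): Centre of the bolt's knob, a 24 mm steel ball on a 12 mm upright stem, standing 44 mm above the deck (156 mm above the bench; ball top 168 mm); at chest x = -115 mm + bolt travel, y -50. Moves with the bolt.
- tall_bobbin: The tall bobbin: wooden flanges 62 mm across and 12 mm thick at both ends, wound with cord (52 mm across) between; 70 mm tall, about 0.15 kg. Origin: centre of its underside; z along its axis. Bore 24 mm right through. Starts standing on one of the two post stands.
- squat_bobbin: The squat bobbin, to be left on its post: flanges 84 mm across, 36 mm tall. Origin: centre of its underside.
- stand_a: Post stand fixed to the bench: base 100 x 100 x 15 mm with a steel post 16 mm thick, its top 97 mm above the bench. Origin: centre of the underside. A bobbin rests on its base, around the post.
- stand_b: Second post stand, the same as stand_a.
- jar: Bystander: amber jar 72 mm across, 100 mm tall, origin at the centre of its underside.
- hammer: Bystander: hammer lying on the bench along its x axis, about 260 mm long; origin under the middle.
- mug: Bystander: blue mug 84 mm across, 90 mm tall, origin at the centre of its underside.
Mind the look-alikes: they are no part of the job. What is shaped like the tall_bobbin but purple or turquoise is not meant.

How it is judged:
By the outcome, as a careful person would: the job done as asked, in the order asked, and still so for the second after the job is handed in, with the robot touching nothing.
It also fails if it takes over 66 s, if anything falls off the work surface, if the arm or the gripper's body presses on something with over 40 N, if the wrist force passes 120 N, or if a joint passes its speed limit or range.

## Working session

There is one attempt and no reset: what is moved stays moved. The work goes in short steps, Python scripts to look and compute and a tool call to move; the robot and the scene stay as the last step left them, time stands still between calls to the robot, and variables do not carry over. Pictures are saved under pics/ and viewed, at most 12 in all, crops included, and the job is handed in when it is done.

Besides the shell and the picture viewer there is one more tool, called after "Request:" as name([rows], argument=value, ...), one row to a line, values as JSON. play_rows: Moves the arm, as the interface text tells. Its arguments: {"type":"object","properties":{"plan":{"type":"array"},"newtons":{"type":"number"}},"required":["plan"]}

```bash
mkdir -p pics; python3 - <<'E'
from workcell import *
import cv2,numpy as np
for n in("side","top"):
    cv2.imwrite(f"pics/{n}0.png",capture(n)); c=get_calibration(n); print(n,np.round(c["camera_matrix"],1).tolist(),np.round(c["T"],4).tolist())
s=sense(); print({k:np.round(v,3).tolist() for k,v in s.items()})
E
```

```text
side [[417.7, 0.0, 321.3], [0.0, 417.7, 194.9], [0.0, 0.0, 1.0]] [[0.7283, -0.336, 0.5972, -0.2423], [-0.6853, -0.3536, 0.6367, -0.767], [-0.0027, -0.873, -0.4878, 0.7161], [0.0, 0.0, 0.0, 1.0]]
top [[396.6, 0.0, 324.3], [0.0, 396.6, 203.8], [0.0, 0.0, 1.0]] [[-0.0222, -0.9912, 0.1309, 0.3326], [-0.9997, 0.0229, 0.0037, -0.0181], [-0.0067, -0.1307, -0.9914, 1.333], [0.0, 0.0, 0.0, 1.0]]
{'time': 0.1, 'joint_pos': [-1.278, 0.494, 1.346, -0.0, 1.302, -0.096], 'joint_vel': [-0.002, -0.003, -0.001, -0.0, -0.001, 0.0], 'joint_efforts': [0.002, -88.024, -38.254, 0.071, 0.048, -0.0], 'eef_pos': [0.237, -0.578, 0.213], 'ee_rot': [-3.081, -0.607, 0.0], 'contact_force': [0.743, 0.86, 0.205], 'moment': [-0.024, -0.006, 0.044], 'grasp_force': 0.0, 'grip_width': 0.091}
```

View pics/side0.png

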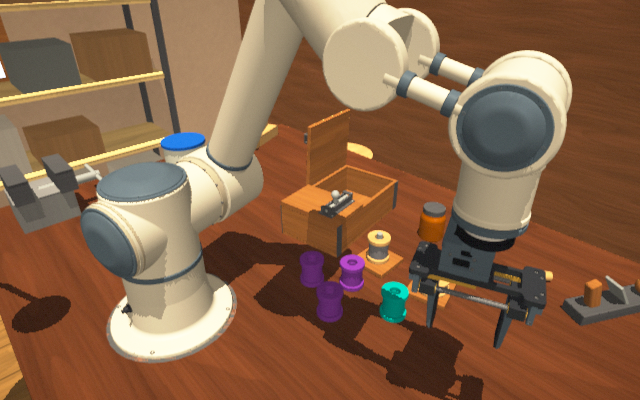

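View pics/top0.png

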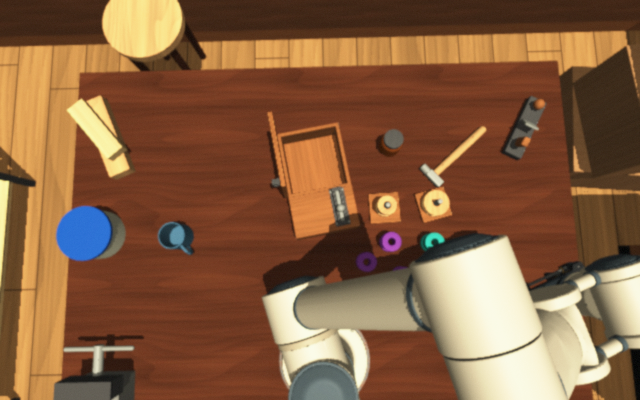

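The top view shows the chest at about (318,180) with its lid on the left. There are two stands, at (386,206) and (435,204), with the jar at (392,141) and the hammer at (455,155). In the side view the candidates for the tall bobbin are:
- the cream one on its post at (378,247)
- the purple ones at (311,268), (351,272) and (329,300)
- the turquoise one at (394,301)
- the squat one, hidden behind the gripper at about (432,290)

I choose the cream one at (378,247) and will check it in close crops.

```bash
python3 - <<'E'
import cv2
a=cv2.imread("pics/side0.png")[95:305,270:470]; b=cv2.imread("pics/top0.png")[105:245,260:460]
cv2.imwrite("pics/s1.png",cv2.resize(a[:,:150+50],None,fx=2.85,fy=2.85,interpolation=cv2.INTER_CUBIC))
cv2.imwrite("pics/t1.png",cv2.resize(b,None,fx=4,fy=4,interpolation=cv2.INTER_CUBIC))
E
```

```text
(no output)
```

View pics/s1.png

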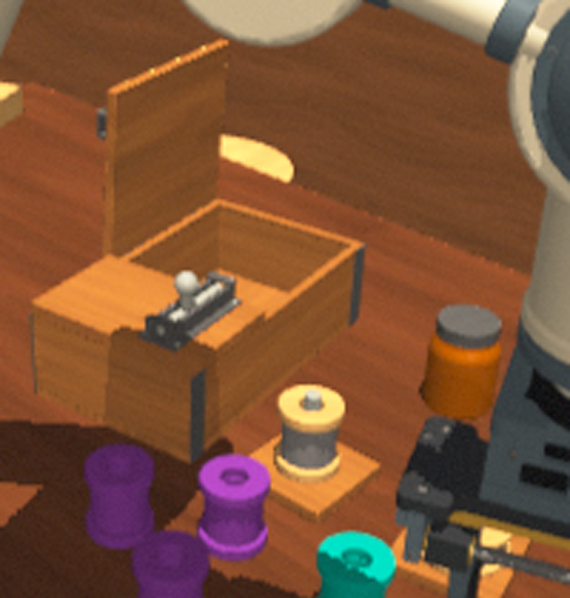

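View pics/t1.png

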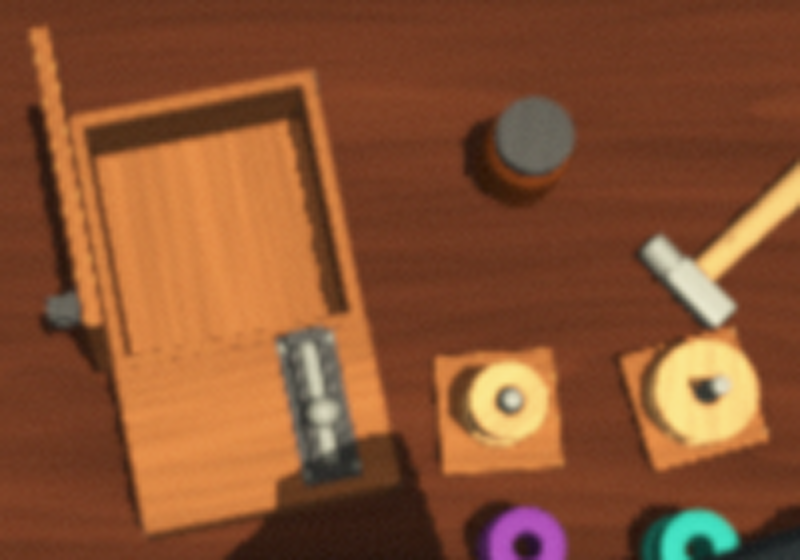

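The crops confirm the choice. The target is the cream-flanged, grey-corded bobbin, with its flange top at side crop (311,409) and top crop (508,401). The squat one is on the right-hand stand. The bolt knob is at side crop (187,284) and top crop (322,412).

```bash
cat > h.py <<'E'
from workcell import *
import numpy as np, cv2
from scipy.optimize import least_squares
C={n:get_calibration(n) for n in("side","top")}
def sc(u,v): return ((u+.5)/2.85-.5+270,(v+.5)/2.85-.5+95)
def tc(u,v): return ((u+.5)/4-.5+260,(v+.5)/4-.5+105)
def proj(n,P):
    T=np.linalg.inv(C[n]["T"]); p=C[n]["camera_matrix"]@(T[:3,:3]@np.asarray(P)+T[:3,3]); return p[:2]/p[2]
def tri(s,t):
    r=least_squares(lambda P:np.r_[proj("side",P)-s,proj("top",P)-t],[.5,-.1,.1]); return r.x,r.fun
def onz(n,uv,z):
    c=C[n];T=c["T"];d=T[:3,:3]@np.linalg.solve(c["camera_matrix"],[*uv,1]); return T[:3,3]+d*(z-T[2,3])/d[2]
def chestw(p,q): # p=(x,y,yaw); q chest coords m
    c,s=np.cos(p[2]),np.sin(p[2]); q=np.asarray(q); return np.array([p[0]+c*q[0]-s*q[1],p[1]+s*q[0]+c*q[1],q[2]])
E
python3 - <<'E'
from h import *
np.set_printoptions(precision=4,suppress=True)
print("post",*tri(sc(313,397),tc(510,401)))
print("flange",*tri(sc(311,409),tc(508,401)), onz("top",tc(508,401),.085))
print("knob",*tri(sc(187,284),tc(322,412)))
obs=[("top",tc(315,72),(.17,-.1,.1)),("top",tc(147,532),(-.17,.1,.112)),("top",tc(70,118),(.17,.1,.1)),
("side",sc(363,245),(.17,-.1,.1)),("side",sc(33,302),(-.17,.1,.112)),("side",sc(200,374),(-.17,-.1,.112)),("side",sc(219,201),(.17,.1,.1))]
r=least_squares(lambda p:np.concatenate([proj(n,chestw(p,q))-uv for n,uv,q in obs]),[.5,0,.17],loss="soft_l1")
p=r.x; print("chest",p,np.degrees(p[2]),r.fun.round(1) if 0 else np.concatenate([proj(n,chestw(p,q))-uv for n,uv,q in obs]).round(1))
print("comp",chestw(p,(.065,0,.01)),"knob0",chestw(p,(-.115,-.05,.156)))
print("lid top edge", tri(sc(228,42),tc(40,30)),tri(sc(108,94),tc(90,320)))
print("jar",onz("top",tc(535,135),.1),"squat",onz("top",tc(703,392),.051))
s=sense(); R=cv2.Rodrigues(s["ee_rot"])[0]; print(R)
E
```

```text
post [ 0.488  -0.211   0.0927] [ 0.0794 -0.0128 -0.0659  0.0711]
flange [ 0.4887 -0.2105  0.0789] [ 0.4608 -0.0738 -0.3834  0.4144] [ 0.4892 -0.2109  0.085 ]
knob [ 0.4746 -0.0602  0.1559] [ 0.2763 -0.0316 -0.1945  0.2306]
chest [0.5736 0.0047 0.1766] 10.117867304790906 [-0.3 -0.2  0.4  0.7 -0.   0.3  1.5 -0.3  0.4  0.6 -1.1 -2.2  0.2 -0.5]
comp [0.6376 0.0162 0.01  ] knob0 [ 0.4692 -0.0647  0.156 ]
lid top edge (array([0.7239, 0.1284, 0.2982]), array([-0.1434,  0.0211,  0.0817, -0.0905])) (array([0.521 , 0.0986, 0.2957]), array([ 1.2903, -0.114 , -0.7399,  0.926 ]))
jar [ 0.7014 -0.2393  0.1   ] squat [ 0.4972 -0.3749  0.051 ]
[[ 0.9254  0.3791 -0.0003]
 [ 0.3791 -0.9254  0.001 ]
 [ 0.0001 -0.001  -1.    ]]
```

Request:
play_rows([
  [9,4.65,-3.05,0,0],
  [9,4.65,-3.05,0,0],
  [9,4.65,-3.05,0,0],
  [9,4.65,-3.05,0,0],
  [9,4.65,-3.05,0,0],
  [9,4.65,-3.05,0,0],
  [9,4.65,-3.05,0,0],
  [9,4.65,-3.05,0,0],
], newtons=25)

```text
time: 1.1
eef_pos: [0.4894, -0.2099, 0.2138]
ee_rot: [-3.082, -0.607, 0.0]
contact_force: [1.0, -0.3, -0.3]
grip_width: 0.0901
grasp_force: 0.0
```

Request:
play_rows([
  [8.5,0,0,0,-9.7],
  [8.5,0,0,0,-9.7],
  [8.5,0,0,0,-9.7],
  [8.5,0,0,0,-9.7],
  [8.5,0,0,0,-9.7],
  [8.5,0,0,0,-9.7],
  [8.5,0,0,0,-9.7],
  [8.5,0,0,0,-9.7],
])

```text
time: 2.1
eef_pos: [0.4885, -0.2114, 0.2137]
ee_rot: [-2.015, -2.41, 0.0]
contact_force: [0.2, -0.1, -0.5]
grip_width: 0.0847
grasp_force: 0.0
```

```bash
cat >> h.py <<'E'
CH=np.array([.5736,.0047,.1766])
def go(target,ang=None):
    "remaining shift in tool axes (cm) to the world target, and state"
    s=sense(); R=cv2.Rodrigues(np.array(s["ee_rot"]))[0]; d=np.asarray(target)-s["eef_pos"]
    print("t",round(s["time"],2),"tcp",np.round(s["eef_pos"],4),"xang",np.degrees(np.arctan2(R[1,0],R[0,0])).round(1),"tiltz",np.round(R[:,2],3),"F",np.round(s["contact_force"],1),"w",round(s["grip_width"],4),"gf",round(s["grasp_force"],1))
    print("shift cm",np.round(R.T@d*100,2), "j",np.round(s["joint_pos"],2))
E
python3 - <<'E'
from h import *
go((.4885,-.2108,.034))
cv2.imwrite("pics/t2.png",cv2.resize(np.hstack([capture("top")[105:245,260:460],capture("side")[165:305,270:470]]),None,fx=2,fy=2,interpolation=cv2.INTER_CUBIC))
E
```

```text
t 2.1 tcp [ 0.4885 -0.2114  0.2137] xang 100.2 tiltz [-0.001  0.    -1.   ] F [ 0.2 -0.1 -0.5] w 0.0847 gf 0.0
shift cm [ 0.06  0.02 17.97] j [-0.52  0.36  1.57 -0.    1.2  -0.7 ]
```

View pics/t2.png

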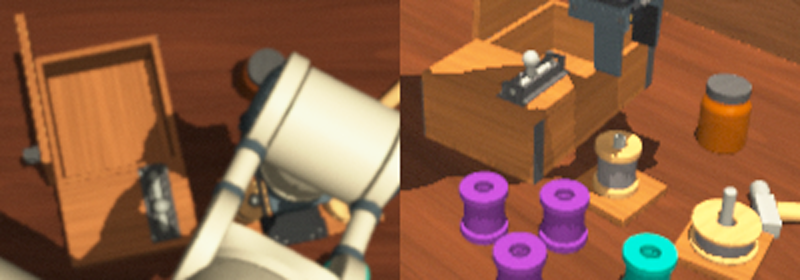

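The side half of the picture shows the target clear at (618,165) beneath the gripper, with nothing disturbed. I'll descend and grip.

Request:
play_rows([
  [8.5,0.06,0,2.6,0],
  [8.5,0,0,2.6,0],
  [8.5,0,0,2.6,0],
  [8.5,0,0,2.6,0],
  [8.5,0,0,2.6,0],
  [8.5,0,0,2.5,0],
  [8.5,0,0,1.5,0],
  [8.5,0,0,0.95,0],
])

```text
time: 3.2
eef_pos: [0.4885, -0.2109, 0.0339]
ee_rot: [-2.024, -2.402, 0.0]
contact_force: [0.3, -0.2, 1.2]
grip_width: 0.0849
grasp_force: 0.0
```

Request:
play_rows([
  [4.5,0,0,0,0],
  [4.5,0,0,0,0],
  [4.5,0,0,0,0],
  [4.5,0,0,0,0],
  [4.5,0,0,0,0],
  [4.5,0,0,0,0],
  [4.5,0,0,0,0],
  [4.5,0,0,0,0],
])

```text
time: 4.2
eef_pos: [0.4889, -0.2112, 0.035]
ee_rot: [2.021, 2.403, 0.0]
contact_force: [-1.5, 0.4, 7.4]
grip_width: 0.0596
grasp_force: 25.0
```

```bash
python3 - <<'E'
from h import *
go((.4885,-.2108,.034))
E
```

```text
t 4.2 tcp [ 0.4889 -0.2112  0.035 ] xang 99.9 tiltz [ 0.001 -0.001 -1.   ] F [-1.5  0.4  7.4] w 0.0596 gf 25.0
shift cm [ 0.04 -0.03  0.1 ] j [-0.52  0.61  1.75 -0.    0.78 -0.69]
```

Request:
play_rows([
  [4.5,0,0,-0.5,0],
  [4.5,0,0,-0.5,0],
  [4.5,0,0,-1,0],
  [4.5,0,0,-1,0],
  [4.5,0,0,0,0],
  [4.5,0,0,0,0],
  [4.5,0,0,0,0],
  [4.5,0,0,0,0],
])

```text
time: 5.2
eef_pos: [0.4884, -0.2109, 0.0642]
ee_rot: [-2.022, -2.404, 0.0]
contact_force: [0.4, -0.3, -0.9]
grip_width: 0.0603
grasp_force: 25.0
```

```bash
python3 - <<'E'
from h import *
go((.4885,-.2108,.19))
cv2.imwrite("pics/s3.png",cv2.resize(capture("side")[185:295,310:450],None,fx=4,fy=4,interpolation=cv2.INTER_CUBIC))
E
```

```text
t 5.2 tcp [ 0.4884 -0.2109  0.0642] xang 99.9 tiltz [-0.  0. -1.] F [ 0.4 -0.3 -0.9] w 0.0603 gf 25.0
shift cm [ 1.000e-02  0.000e+00 -1.258e+01] j [-0.52  0.57  1.73  0.    0.84 -0.69]
```

View pics/s3.png

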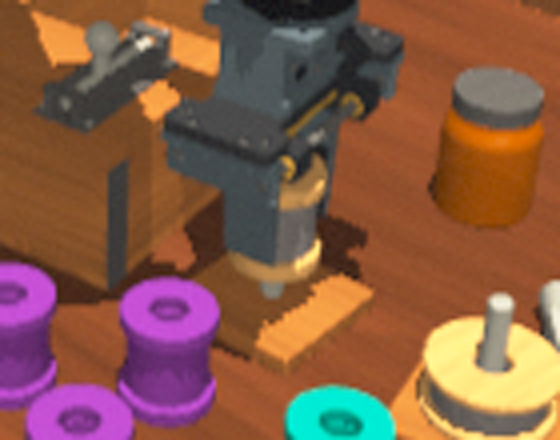

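The picture shows the bobbin lifted off the stand base and upright between the fingers, at about (295,215). I'll raise it fully and carry it over.

Request:
play_rows([
  [4.5,0,0,-1.6,0],
  [4.5,0,0,-1.6,0],
  [4.5,0,0,-1.6,0],
  [4.5,0,0,-1.6,0],
  [4.5,0,0,-1.6,0],
  [4.5,0,0,-1.6,0],
  [4.5,0,0,-1.6,0],
  [4.5,0,0,-1.4,0],
])

```text
time: 6.25
eef_pos: [0.4885, -0.2109, 0.191]
ee_rot: [-2.022, -2.404, 0.0]
contact_force: [0.4, 0.6, -1.6]
grip_width: 0.0605
grasp_force: 25.0
```

Request:
play_rows([
  [4.5,2.35,2.33,0,0],
  [4.5,2.35,2.33,0,0],
  [4.5,2.35,2.33,0,0],
  [4.5,2.35,2.33,0,0],
  [4.5,2.35,2.33,0,0],
  [4.5,2.35,2.33,0,0],
  [4.5,2.35,2.33,0,0],
  [4.5,2.35,2.33,0,0],
])

```text
time: 7.25
eef_pos: [0.6404, 0.0072, 0.1903]
ee_rot: [-2.022, -2.404, 0.0]
contact_force: [0.5, 0.0, -0.9]
grip_width: 0.06
grasp_force: 25.0
```

```bash
python3 - <<'E'
from h import *
go((.639,.006,.032))
cv2.imwrite("pics/s4.png",cv2.resize(np.hstack([capture("top")[85:245,240:400],capture("side")[105:265,270:430]]),None,fx=2.5,fy=2.5,interpolation=cv2.INTER_CUBIC))
E
```

```text
t 7.25 tcp [0.6404 0.0072 0.1903] xang 99.9 tiltz [-0. -0. -1.] F [ 0.5  0.  -0.9] w 0.06 gf 25.0
shift cm [-0.09 -0.15 15.83] j [-0.08  0.54  1.33 -0.    1.27 -0.25]
```

View pics/s4.png

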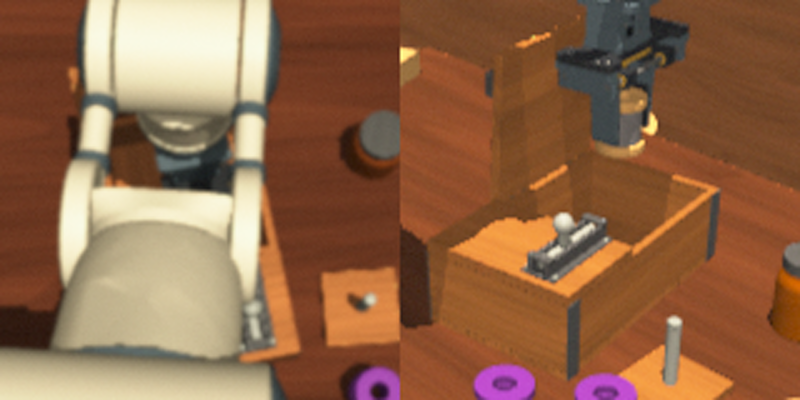

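The picture shows the bobbin held upright above the open compartment at (620,130) and the lid clear of the arm. I'll go a little further from the lid and lower it.

Request:
play_rows([
  [4.5,-1.0,-0.1,1,0],
  [4.5,-1.1,0,2,0],
  [4.5,0,0,2.5,0],
  [4.5,0,0,2.5,0],
  [4.5,0,0,2.5,0],
  [4.5,0,0,2.2,0],
  [4.5,0,0,1.5,0],
  [4.5,0,0,0.8,0],
])

```text
time: 8.35
eef_pos: [0.642, -0.0154, 0.0396]
ee_rot: [-2.022, -2.403, 0.001]
contact_force: [-0.4, 0.2, -1.2]
grip_width: 0.0603
grasp_force: 25.0
```

Request:
play_rows([
  [4.5,0,0,0.2,0],
  [4.5,0,0,0.2,0],
  [4.5,0,0,0.1,0],
  [4.5,0,0,0.1,0],
  [4.5,0,0,0,0],
  [4.5,0,0,0,0],
  [4.5,0,0,0,0],
  [4.5,0,0,0,0],
])

```text
time: 9.35
eef_pos: [0.6426, -0.0146, 0.0344]
ee_rot: [2.022, 2.404, 0.0]
contact_force: [-0.3, 0.6, -1.2]
grip_width: 0.0599
grasp_force: 25.0
```

Request:
play_rows([
  [4.5,0,0,0.1,0],
  [4.5,0,0,0.1,0],
  [4.5,0,0,0.1,0],
  [4.5,0,0,0.1,0],
  [4.5,0,0,0,0],
  [4.5,0,0,0,0],
  [4.5,0,0,0,0],
  [4.5,0,0,0,0],
])

```text
time: 10.35
eef_pos: [0.6426, -0.0146, 0.0305]
ee_rot: [2.022, 2.404, 0.0]
contact_force: [0.1, 0.9, -1.1]
grip_width: 0.0603
grasp_force: 25.0
```

Request:
play_rows([
  [4.5,0,0,0.1,0],
  [4.5,0,0,0.1,0],
  [4.5,0,0,0.05,0],
  [4.5,0,0,0,0],
  [4.5,0,0,0,0],
  [4.5,0,0,0,0],
  [4.5,0,0,0,0],
  [4.5,0,0,0,0],
])

```text
time: 11.35
eef_pos: [0.6427, -0.0147, 0.0298]
ee_rot: [2.021, 2.404, 0.001]
contact_force: [-9.9, -0.0, 28.3]
grip_width: 0.0604
grasp_force: 25.0
```

The bobbin is on the floor. I'll ease off, release and rise straight up.

Request:
play_rows([
  [4.5,0,0,-0.1,0],
  [4.5,0,0,-0.05,0],
  [8.8,0,0,0,0],
  [8.8,0,0,0,0],
  [8.8,0,0,0,0],
  [8.8,0,0,0,0],
  [8.8,0,0,0,0],
  [8.8,0,0,0,0],
])

```text
time: 12.35
eef_pos: [0.6426, -0.0146, 0.0294]
ee_rot: [2.022, 2.404, 0.0]
contact_force: [-0.6, -0.6, -0.6]
grip_width: 0.0881
grasp_force: 0.0
```

Request:
play_rows([
  [8.8,0,0,-1,0],
  [8.8,0,0,-1.5,0],
  [8.8,0,0,-3,0],
  [8.8,0,0,-3,0],
  [8.8,0,0,-3,0],
  [8.8,0,0,-3,0],
  [8.8,0,0,-3,0],
  [8.8,0,0,-3,0],
])

```text
time: 13.35
eef_pos: [0.6424, -0.0146, 0.2368]
ee_rot: [2.021, 2.404, 0.001]
contact_force: [-0.4, -0.3, 0.7]
grip_width: 0.0878
grasp_force: 0.0
```

```bash
python3 - <<'E'
from h import *
go((.642,-.0147,.3))
cv2.imwrite("pics/s5.png",cv2.resize(capture("side")[95:255,270:430],None,fx=3.5,fy=3.5,interpolation=cv2.INTER_CUBIC))
E
```

```text
t 13.35 tcp [ 0.6424 -0.0146  0.2368] xang 99.9 tiltz [ 0.001 -0.    -1.   ] F [-0.4 -0.3  0.7] w 0.0878 gf 0.0
shift cm [-0.   -0.04 -6.32] j [-0.12  0.5   1.27  0.    1.37 -0.29]
```

View pics/s5.png

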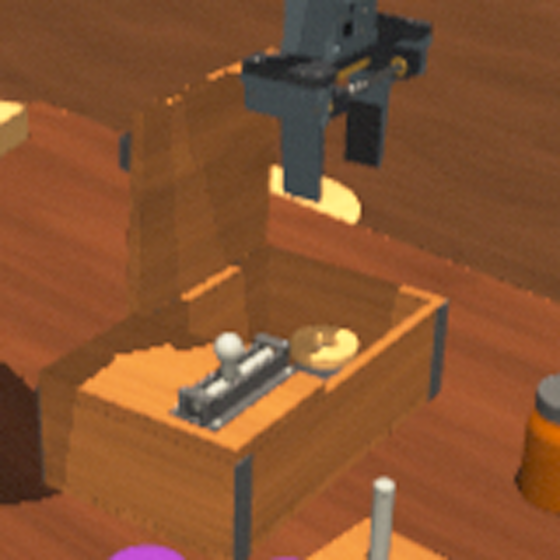

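The picture shows the bobbin standing upright in the compartment, with its top flange at (323,348). Next I'll close the fingers and pass over the lid to its outer side.

Request:
play_rows([
  [0,0,0,-2,0],
  [0,0,0,-3,0],
  [0,0,0,-3,0],
  [0,0,0,-3,0],
  [0,0,0,-0.5,0],
  [0,0,0,0,0],
  [0,0,0,0,0],
  [0,0,0,0,0],
])

```text
time: 14.4
eef_pos: [0.6422, -0.0146, 0.3486]
ee_rot: [-2.021, -2.403, 0.001]
contact_force: [0.9, -0.4, -0.2]
grip_width: 0.011
grasp_force: 0.0
```

Request:
play_rows([
  [0,2.4,0,0,0],
  [0,2.5,0,0,0],
  [0,2.5,0,0,0],
  [0,2.5,0,0,0],
  [0,2.5,0,0,0],
  [0,2.5,0,0,0],
  [0,2.5,0,0,0],
  [0,2.4,0,0,0],
])

```text
time: 15.4
eef_pos: [0.6078, 0.1824, 0.3492]
ee_rot: [-2.021, -2.405, 0.0]
contact_force: [-0.1, -0.7, 0.5]
grip_width: 0.0002
grasp_force: 0.0
```

```bash
cat >> h.py <<'E'
def arc(th,r=.17): return chestw(CH,(.065,.1-r*np.cos(th)+.012*np.sin(th)+.016,.1+r*np.sin(th)+.012*np.cos(th)))
E
python3 - <<'E'
from h import *
go(chestw(CH,(.065,.165,.26)))
for th in np.arange(1.57,-.01,-.157/1): 
    p=arc(th)-[*CH[:2],0]; c,s=np.cos(CH[2]),np.sin(CH[2]); print(round(th,2),np.round([-s*p[0]+c*p[1],p[2]],3))
E
```

```text
t 15.4 tcp [0.6078 0.1824 0.3492] xang 99.9 tiltz [-0.  0. -1.] F [-0.1 -0.7  0.5] w 0.0002 gf 0.0
shift cm [-0.4   0.02  8.92] j [0.2  0.42 1.11 0.   1.62 0.02]
1.57 [0.128 0.27 ]
1.41 [0.101 0.27 ]
1.26 [0.075 0.265]
1.1 [0.049 0.257]
0.94 [0.026 0.245]
0.78 [0.004 0.229]
0.63 [-0.015  0.21 ]
0.47 [-0.03   0.188]
0.31 [-0.042  0.164]
0.16 [-0.05   0.138]
-0.0 [-0.054  0.112]
```

Request:
play_rows([
  [0,0,0,2,0],
  [0,0,0,2.5,0],
  [0,0,0,2.5,0],
  [0,0,0,1,0],
  [0,-1.5,0,0,0],
  [0,-1.3,0,0,0],
  [0,-1.3,0,0,0],
  [0,-1.3,0,0,0],
])

```text
time: 16.4
eef_pos: [0.6183, 0.1263, 0.2701]
ee_rot: [2.022, 2.404, 0.002]
contact_force: [0.8, 3.2, 0.9]
grip_width: 0.0007
grasp_force: 1.5
```

Request:
play_rows([
  [0,-1.4,0,0,0],
  [0,-1.3,0,0.3,0],
  [0,-1.3,0,0.2,0],
  [0,-1.3,0,0.3,0],
  [0,-1.3,0,0.4,0],
  [0,-1.2,0,0.5,0],
  [0,-1.1,0,0.6,0],
  [0,-1.1,0,0.7,0],
])

```text
time: 17.4
eef_pos: [0.6351, 0.028, 0.2389]
ee_rot: [2.022, 2.404, -0.0]
contact_force: [0.8, 3.5, -0.8]
grip_width: 0.0006
grasp_force: 0.9
```

```bash
python3 - <<'E'
from h import *
go(arc(.78))
cv2.imwrite("pics/s6.png",cv2.resize(capture("side")[75:255,270:430],None,fx=3,fy=3,interpolation=cv2.INTER_CUBIC))
E
```

```text
t 17.4 tcp [0.6351 0.028  0.2389] xang 99.9 tiltz [-0. -0. -1.] F [ 0.8  3.5 -0.8] w 0.0006 gf 0.9
shift cm [-0.85  0.04  1.09] j [-0.05  0.49  1.28 -0.    1.37 -0.22]
```

View pics/s6.png

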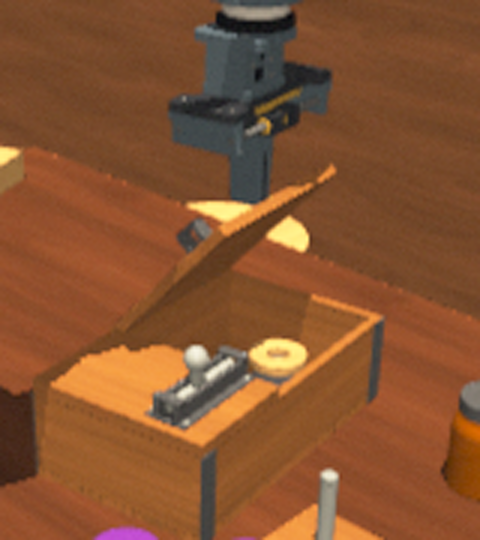

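The picture shows the lid about half closed, following the fingers, with the bobbin still upright at (278,355). Continuing.

Request:
play_rows([
  [0,-0.9,0,0.7,0],
  [0,-0.8,0,0.8,0],
  [0,-0.8,0,0.9,0],
  [0,-0.7,0,0.9,0],
  [0,-0.7,0,1.0,0],
  [0,-0.6,0,1.0,0],
  [0,-0.5,0,1.1,0],
  [0,-0.5,0,1.1,0],
])

```text
time: 18.45
eef_pos: [0.6445, -0.0257, 0.1636]
ee_rot: [-2.022, -2.404, -0.0]
contact_force: [0.0, -0.1, 0.6]
grip_width: 0.0009
grasp_force: 0.6
```

Request:
play_rows([
  [0,-0.3,0,1.0,0],
  [0,-0.3,0,1.0,0],
  [0,-0.2,0,1.0,0],
  [0,-0.2,0,1.0,0],
  [0,-0.1,0,0.6,0],
  [0,0,0,0.2,0],
  [0,0,0,0,0],
  [0,0,0,0,0],
])

```text
time: 19.45
eef_pos: [0.6465, -0.0362, 0.1167]
ee_rot: [2.022, 2.404, 0.0]
contact_force: [-1.0, -0.6, 0.6]
grip_width: 0.0004
grasp_force: 0.0
```

```bash
python3 - <<'E'
from h import *
go(arc(0))
E
```

```text
t 19.45 tcp [ 0.6465 -0.0362  0.1167] xang 99.9 tiltz [ 0.  0. -1.] F [-1.  -0.6  0.6] w 0.0004 gf 0.0
shift cm [-0.09  0.04  0.47] j [-0.15  0.62  1.39  0.    1.13 -0.32]
```

Request:
play_rows([
  [0,-0.1,0,0.1,0],
  [0,0,0,0.1,0],
  [0,0,0,0.1,0],
  [0,0,0,0.1,0],
  [0,0,0,0.1,0],
  [0,0,0,0,0],
  [0,0,0,0,0],
  [0,0,0,0,0],
])

```text
time: 20.45
eef_pos: [0.6466, -0.0374, 0.1122]
ee_rot: [2.022, 2.404, 0.0]
contact_force: [-2.9, -0.3, 12.5]
grip_width: 0.0003
grasp_force: 6.2
```

The lid sits on its stop: 12.5 N at z = 0.112, flush. Now for the bolt.

Request:
play_rows([
  [0,0,0,-1.5,0],
  [0,0,0,-2.5,0],
  [0,0,0,-3,0],
  [0,0,0,-3,0],
  [0,0.2,-2,0,0],
  [0,0.2,-3,0,0],
  [0,0,-3.5,0,0],
  [0,0,-3.5,0,0],
])

```text
time: 21.45
eef_pos: [0.5266, -0.054, 0.212]
ee_rot: [2.021, 2.404, 0.0]
contact_force: [0.5, -1.0, -0.1]
grip_width: 0.0005
grasp_force: 0.0
```

Request:
play_rows([
  [0,0,-3.5,0,0],
  [0,0,-3.5,0,0],
  [0,0,-2.5,0,0],
  [0,0,-1.0,0,0],
  [0,0,0,0,0],
  [0,0,0,0,0],
  [0,0,0,0,0],
  [0,0,0,0,0],
])

```text
time: 22.45
eef_pos: [0.4245, -0.0719, 0.2113]
ee_rot: [-2.022, -2.405, 0.0]
contact_force: [0.4, 0.2, -0.4]
grip_width: 0.0004
grasp_force: 0.0
```

```bash
python3 - <<'E'
from h import *
go(chestw(CH,(-.16,-.048,.147)))
cv2.imwrite("pics/s7.png",cv2.resize(capture("side")[145:255,270:430],None,fx=4,fy=4,interpolation=cv2.INTER_CUBIC))
E
```

```text
t 22.45 tcp [ 0.4245 -0.0719  0.2113] xang 99.9 tiltz [-0.  0. -1.] F [ 0.4  0.2 -0.4] w 0.0004 gf 0.0
shift cm [0.12 0.02 6.43] j [-0.31  0.22  1.8   0.    1.12 -0.48]
```

View pics/s7.png

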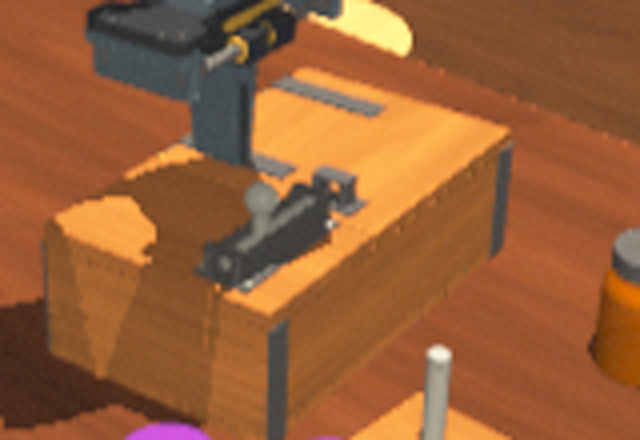

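The picture shows the lid shut flush, with the keeper at (335,187) in line with the bolt and the knob at (262,200). I'll lower the fingers behind the knob and push.

Request:
play_rows([
  [0,0.1,0,1.5,0],
  [0,0,0,2,0],
  [0,0,0,2,0],
  [0,0,0,0.9,0],
  [0,0,0,0,0],
  [0,0,0.8,0,0],
  [0,0,0.8,0,0],
  [0,0,0.8,0,0],
])

```text
time: 23.5
eef_pos: [0.4486, -0.0668, 0.1478]
ee_rot: [2.021, 2.404, 0.001]
contact_force: [0.1, -0.3, -0.5]
grip_width: 0.0007
grasp_force: 0.0
```

Request:
play_rows([
  [0,0,0.7,0,0],
  [0,0,0.7,0,0],
  [0,0,0.7,0,0],
  [0,0,0.7,0,0],
  [0,0,0.6,0,0],
  [0,0,0.4,0,0],
  [0,0,0.2,0,0],
  [0,0,0,0,0],
])

```text
time: 24.5
eef_pos: [0.4872, -0.0599, 0.1474]
ee_rot: [2.022, 2.404, 0.0]
contact_force: [-1.0, 0.3, 0.7]
grip_width: 0.0004
grasp_force: 0.3
```

```bash
python3 - <<'E'
from h import *
go(chestw(CH,(-.0855,-.048,.147)))
E
```

```text
t 24.5 tcp [ 0.4872 -0.0599  0.1474] xang 99.9 tiltz [ 0.  0. -1.] F [-1.   0.3  0.7] w 0.0004 gf 0.3
shift cm [0.05 1.09 0.04] j [-0.24  0.39  1.75  0.    1.   -0.42]
```

Request:
play_rows([
  [0,0,0.2,0,0],
  [0,0,0.2,0,0],
  [0,0,0.2,0,0],
  [0,0,0.15,0,0],
  [0,0,0.1,0,0],
  [0,0,0.1,0,0],
  [0,0,0,0,0],
  [0,0,0,0,0],
])

```text
time: 25.5
eef_pos: [0.4965, -0.0583, 0.1474]
ee_rot: [2.022, 2.404, 0.0]
contact_force: [-1.3, -0.9, 0.7]
grip_width: 0.0007
grasp_force: 0.9
```

```bash
python3 - <<'E'
from h import *
go(chestw(CH,(-.0855,-.048,.147)))
E
```

```text
t 25.5 tcp [ 0.4965 -0.0583  0.1474] xang 99.9 tiltz [ 0.  0. -1.] F [-1.3 -0.9  0.7] w 0.0007 gf 0.9
shift cm [0.05 0.15 0.04] j [-0.24  0.4   1.73  0.    1.01 -0.41]
```

Request:
play_rows([
  [0,0,0.1,0,0],
  [0,0,0.1,0,0],
  [0,0,0.05,0,0],
  [0,0,0.05,0,0],
  [0,0,0,0,0],
  [0,0,0,0,0],
  [0,0,0,0,0],
  [0,0,0,0,0],
])

```text
time: 26.5
eef_pos: [0.4994, -0.0578, 0.1474]
ee_rot: [2.022, 2.404, 0.0]
contact_force: [-1.9, -0.9, -0.5]
grip_width: 0.0003
grasp_force: 1.1
```

Request:
play_rows([
  [0,0,0.1,0,0],
  [0,0,0.1,0,0],
  [0,0,0.05,0,0],
  [0,0,0.05,0,0],
  [0,0,0,0,0],
  [0,0,0,0,0],
  [0,0,0,0,0],
  [0,0,0,0,0],
])

```text
time: 27.5
eef_pos: [0.5011, -0.0575, 0.1473]
ee_rot: [-2.021, -2.403, 0.003]
contact_force: [-10.5, -4.2, 4.7]
grip_width: 0.0005
grasp_force: 5.5
```

```bash
python3 - <<'E'
from h import *
go(chestw(CH,(-.0855,-.048,.147)))
cv2.imwrite("pics/s8.png",cv2.resize(capture("side")[165:225,310:370],None,fx=9,fy=9,interpolation=cv2.INTER_CUBIC))
E
```

```text
t 27.5 tcp [ 0.5011 -0.0575  0.1473] xang 99.9 tiltz [-0.002 -0.    -1.   ] F [-10.5  -4.2   4.7] w 0.0005 gf 5.5
shift cm [ 0.04 -0.32  0.03] j [-0.23  0.41  1.72 -0.    1.01 -0.4 ]
```

View pics/s8.png

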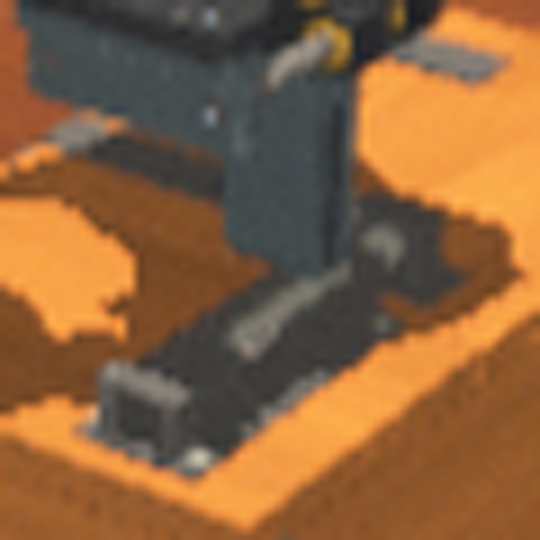

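The picture shows the fingers against the knob at (380,240), next to the keeper, with 11 N of resistance. I'll push a little more to confirm this is the stop.

Request:
play_rows([
  [0,0,0.1,0,0],
  [0,0,0.05,0,0],
  [0,0,0,0,0],
  [0,0,0,0,0],
  [0,0,0,0,0],
  [0,0,0,0,0],
  [0,0,0,0,0],
  [0,0,0,0,0],
])

```text
time: 28.55
eef_pos: [0.5013, -0.0573, 0.1471]
ee_rot: [-2.019, -2.402, 0.005]
contact_force: [-17.8, -7.0, 11.3]
grip_width: 0.0002
grasp_force: 9.8
```

The force rose without any movement, so the bolt is at its stop. I'll back off and rise.

Request:
play_rows([
  [0,0,-0.5,0,0],
  [0,0,-1,0,0],
  [0,0,-1.5,0,0],
  [0,0,0,-2,0],
  [0,0,0,-4,0],
  [0,0,0,-4,0],
  [0,0,0,-4,0],
  [0,0,0,-4,0],
])

```text
time: 29.55
eef_pos: [0.4733, -0.0623, 0.3287]
ee_rot: [2.022, 2.404, 0.0]
contact_force: [0.6, 0.4, 0.1]
grip_width: 0.0002
grasp_force: 0.0
```

```bash
python3 - <<'E'
from h import *
im=capture("side"); go((.5,-.06,.33))
for tr in(.045,.05,.055): print(tr,(proj("side",chestw(CH,(-.115+tr,-.0475,.156)))-[270,125])*4)
cv2.imwrite("pics/s9.png",cv2.resize(im[125:265,270:430],None,fx=4,fy=4,interpolation=cv2.INTER_CUBIC))
E
```

```text
t 29.6 tcp [ 0.4751 -0.0627  0.3336] xang 99.9 tiltz [ 0.007 -0.002 -1.   ] F [ 0.6 -0.9  6.8] w 0.0005 gf 0.0
shift cm [-0.16  2.49  0.37] j [-0.26  0.17  1.5   0.    1.46 -0.43]
0.045 [295.04009667 255.85003448]
0.05 [298.99280559 253.14249409]
0.055 [302.92217224 250.45094278]
```

View pics/s9.png

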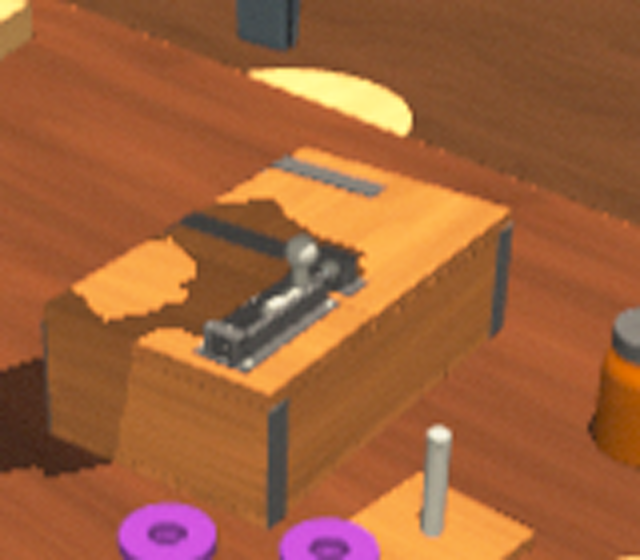

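The picture shows the lid shut and the knob at (302,251). That matches the position predicted for full travel, (303,250). The robot is clear of everything, so I'm handing in.

```bash
python3 -c "
from workcell import *
print(close_job())"
```

```text
the job is handed in; nothing more can be done
None
```

The tall bobbin stands upright in the chest, the lid is shut and the bolt is fully home; I handed the job in at about 30 s with the arm clear, and I saw nothing else disturbed.

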